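Roll the stirring rod over the heating element and start the preheat

ROBOT

A 7-joint arm with a two-finger parallel gripper is mounted at the origin on the work surface. World frame = base frame: x ahead of the robot, y to its left, z up, the work surface at z = 0. Lengths are in m, angles in rad, forces in N, time in s.
With the tool pointing down it reaches from about 0.425 to 0.95 m from the base axis. Payload 16.7 kg.
Tool frame: the origin (TCP) lies midway between the tips of the shut fingers; the grasp point (between the pads) lies 19 mm behind it (r.tcp_to_grasp is the distance from the TCP to the grasp point, in m); y points along the fingers, x is the direction in which the jaws open and shut, and the axes are right-handed (so a half turn about y gives the same grasp; the last joint's range is limited). The gripper opens to 94 mm and grips with 3 to 60 N. Pads are 16 mm wide; open, the fingers measure 119 mm over their backs; the gripper's body (75 mm by 177 mm) begins 78 mm behind the grasp point.
Start: joints at [-1.333, 0.426, 0.074, 1.606, -0.034, 1.111, -0.067], TCP at [0.255, 0.625, 0.205] pointing down, gripper open.
Joint ranges: [-2.85, 2.85], [-0.5, 2.14], [-1.23, 1.37], [0.21, 2.46], [-1.02, 4.16], [0.16, 2.05], [-2.73, 2.73]. Speed limits (rad/s): [1.89, 1.89, 2.39, 2.39, 3.01, 3.01, 3.01].

INTERFACE

Orientations are given as a unit quaternion [x, y, z, w].
In Python, from rig import r, camera, hand_in, look_for, silhouettes, landmark_of gives the robot as it stands.
- The arm moves only by the shell command python3 -m crank 'ROWS'. ROWS is JSON, one flat list of numbers, 5 for each row, row after row: the finger opening in m, from 0 to 0.094, then the shift along the tool's x, y, z in m, then the turn about the tool's y in degrees. A call has 1 to 8 rows; each row shifts and turns the commanded pose from where the row before left it, along the tool's axes as they then stand; what a row does not reach is not made up. A row lasts 1/10 s, in which the tool goes at most 50 mm and 8.59 degrees, less where a joint would pass 70% of its speed; a pose out of reach is approached as far as the arm can. A call with a gripper value outside its range is refused whole. The fingers move at their own pace and stop on an object; the grip force is fixed at half the most. Time passes only in rows, so rows that do not move let the fingers close. It gives the time, the measured TCP pose, the force and the opening at its end, in the units of the state.
- r.get_state(): the state, without advancing time (a new reading comes with each control period).
- camera(name): name is "side" or "top"; returns a dict with "pixels" (384x512x3 uint8, red, green, blue), "intrinsics" (3x3 intrinsics, pixels), "position" and "rotation" of the camera in the world. Camera axes: x right, y down, z forward; pixel columns grow to the right and rows downward; lengths in m; the calibration is good to about 2 mm. A picture is of the moment at which its call begins. There is no depth.
- hand_in(): hands the job in, once; it reports no verdict.
Trained networks look in the newest picture that a camera, given by its name, has taken for a name from the list of things; names that differ only in an ending like _2 or _b are one class to them, and where a whole thing is asked for, a point or a joint stands for the part that bears it (a point fixed in the world has none). Each returns a list of dicts, best first, with "confidence" (0 to 1); they miss things now and then, are a little off and sometimes report something else, mostly with a low value. They report only what shows in the picture. A call takes as long as a camera call. They do not tell look-alikes from the thing itself.
- look_for(camera, thing): "xyz" ([x, y, z] in m, in world coordinates, good to about 4 mm: the middle of the surface that is visible of it).
- silhouettes(camera, thing): "pixels" (384x512 bool, what is visible of it).
- landmark_of(camera, thing): "xyz" ([x, y, z] in m, in world coordinates, good to about 4 mm: a listed point, or the origin of a listed thing).
The state is a dict: "clock": time; "q": joint angles; "joint_vel": joint speeds; "tau": joint torques, N m; "position": TCP position; "orientation": TCP orientation; "force": force on the tool from outside, world axes, zero at the start; "wrist_torque": the same for the moment, N m; "opening": opening from 0.0 (shut) to 1.0 (fully open).
Only numpy, scipy, OpenCV 4.12 (cv2) and the standard library are available. Lean on these libraries where they do the work, as an engineer would, in place of code of your own. Each camera call takes 0.05 s, during which the arm holds its last target.

TASK

Roll the black graphite stirring rod across the steel preheating plate with the fingertips until it lies still along the yellow line (the heating element runs under it) and covers the line, then press the green start button all the way down and let it go. The rod has to be rolled there, not picked up or dragged, and the plate is started only once the rod is on the line. Leave the ingot mould on the plate and everything on the bench where they are.

Things in the scene. Friction and masses are not known exactly. Their poses are not given: they have to be found in the camera images.
- rod: Black graphite stirring rod: plain cylinder 26 mm thick, 220 mm long, 0.2 kg, lying on the plate left or right of the yellow line, about 100 to 140 mm from it, at most 4 deg out of parallel. Origin at its centre, x axis along it; y and z turn as it rolls. Slippery (friction about 0.2, fingertips too); rolls easily: pushed slowly it keeps its heading and stops within a few mm of where the push ends.
- line (a point): Middle of the yellow painted line on the top face of the steel preheating plate, 60 mm above the bench. The line is 6 mm wide and 270 mm long and runs along this frame's x axis; z is up, y points across the line towards the control panel. The plate is fixed.
- plate: The fixed preheating plate; origin on the bench under the middle of the line, same axes. Its flat top (60 mm high) reaches 150 mm either way in x and 210 mm in y, with a rim 6 mm wide, 7 mm high all round. The grey control panel joins its +y end (y 216 to 300 mm, 190 mm long in x, top at 46 mm) and also carries a fixed black dial, 34 mm wide and 14 mm high, 123 mm from the button in +x.
- start_top (a point): Middle of the top face of the round green start button, 30 mm across, on the control panel, about 68 mm above the bench when up, standing 10 mm out of a dark collar 46 mm across. It is pressed straight down; this point moves with it.
- start (a joint): Travel of the start button: 0 up, 0.006 m fully down. The spring takes 1.5 N to start and 5 N to be fully down, and brings it back up. A press counts from 0.0045 m.
- mould: Rusty steel open ingot mould warming on the plate on the other side of the line from the rod, its middle about 100 to 140 mm from the line: 150 mm (its x, roughly along the line) by 56 mm by 36 mm high, with a stub 12 mm thick sticking 45 mm out of its +x end; 1.4 kg; loose bystander, leave it where it is; origin at the middle of its underside.
- spare_mould: A second, equal ingot mould lying on the bench to the right of the plate; loose bystander, leave it where it is; origin at the middle of its underside.
- crucible: Dark grey crucible 84 mm across and 95 mm high, standing on the bench behind the plate; loose bystander, leave it where it is; origin at the middle of its underside.
- clay_crucible: Clay-coloured crucible 72 mm across and 80 mm high, standing on the bench behind the plate; loose bystander, leave it where it is; origin at the middle of its underside.
- tongs: Dark steel crucible tongs, 310 mm long, lying flat on the bench to the left, 14 mm high; loose bystander, leave it where it is; origin under the rivet, x axis towards the jaws.
- bar_a: Gold-coloured cast bar 112 x 40 x 12 mm lying on the bench behind the plate; loose bystander, leave it where it is; origin at the middle of its underside.
- bar_b: A second gold-coloured cast bar, 112 x 40 x 12 mm, further left; loose bystander, leave it where it is; origin at the middle of its underside.
- brush: Brush with a wooden handle, 200 mm long, lying on the bench to the left; loose bystander, leave it where it is; origin at the middle of its underside.
Things that resemble listed ones, but are neither listed nor needed, are in the scene too. What is meant by the rod is not orange, and is the larger of those in its own colour.

How it is judged:
On the way, in this order (a step that is already met when the one before it is completed fails the run):
1. the rod has rolled over by half a turn on the plate (angle between rod's own z axis and vertical above 2.3 rad).
2. the rod has rolled on round, nearly a full turn (angle between rod's own z axis and vertical below 1 rad).
3. the rod lies still along the yellow line (y of rod in the frame of line between -0.01 and 0.01 m and x of rod in the frame of line between -0.045 and 0.045 m and angle between the x axis of rod and the x axis of line, either way round below 0.1 rad and linear speed of rod below 0.01 m/s and height (world z) of rod below 0.079 m), for 0.2 s.
4. the start button is pressed down (value of joint start above 0.0045 m).
At the end, for the whole second after the job is handed in: The rod, having rolled there, rests along the yellow line: centre within 10 mm across and 45 mm along it, parallel within 0.10 rad. The start button was then pressed (4.5 of its 6 mm or more) and is up again; no bystander has moved over 15 mm (all of step 3 and value of joint start below 0.0015 m and distance of each of mould, spare_mould, crucible, clay_crucible, tongs, bar_a, bar_b, brush from where it was at the start of the episode below 0.015 m); the robot touches nothing.
It fails at once if the rod is lifted off the plate (its centre rises more than 10 mm) (height (world z) of rod above 0.083 m).
It fails at once if the start button is pressed while the rod is not on the line (value of joint start above 0.003 m and not (y of rod in the frame of line between -0.01 and 0.01 m and x of rod in the frame of line between -0.045 and 0.045 m and angle between the x axis of rod and the x axis of line, either way round below 0.1 rad)).
It fails at once if the ingot mould or another bystander is moved more than 15 mm (distance of any of mould, spare_mould, crucible, clay_crucible, tongs, bar_a, bar_b, brush from where it was at the start of the episode above 0.015 m).
It also fails if it takes over 58 s, if anything falls off the work surface, if the arm or the gripper's body presses on something with over 40 N, if the wrist force passes 120 N, or if a joint passes its speed limit or range.

## Working session

There is one attempt and no reset: what is moved stays moved. The work goes in short steps, Python scripts to look and compute and a shell command to move; the robot and the scene stay as the last step left them, time stands still between calls to the robot, and variables do not carry over. Pictures are saved under pics/ and viewed, and the job is handed in when it is done.

```bash
mkdir -p pics; ls; cat > h.py <<'E'
import numpy as np, cv2
from rig import r,camera,hand_in,look_for,silhouettes,landmark_of
def snap(n,f):
    c=camera(n); cv2.imwrite('pics/'+f,c['pixels'][:,:,::-1]); return c
def proj(c,p):
    K=np.array(c['intrinsics']);R=np.array(c['rotation']);t=np.array(c['position'])
    v=K@(R.T@(np.array(p)-t)); return v[:2]/v[2]
def ray(c,u,v,z):
    K=np.array(c['intrinsics']);R=np.array(c['rotation']);t=np.array(c['position'])
    d=R@np.linalg.solve(K,[u,v,1.]); return t+d*(z-t[2])/d[2]
def st():
    s=r.get_state(); print({k:np.round(s[k],4).tolist() for k in s if k in('clock','position','orientation','force','opening','q')})
E
python3 - <<'E'
from h import *
st()
for n in('top','side'):
    c=snap(n,n+'0.png'); print(n,np.round(c['position'],3),np.round(c['rotation'],3).tolist(),np.round(c['intrinsics'],1).tolist())
    for t in ('rod','line','plate','start_top','mould'):
        print(t,[(np.round(d['xyz'],3).tolist(),round(d['confidence'],2)) for d in landmark_of(n,t)], [(np.round(d['xyz'],3).tolist(),round(d['confidence'],2)) for d in look_for(n,t)])
E
```

```text
pics
{'clock': 0.0, 'q': [-1.3335, 0.4267, 0.0738, 1.6066, -0.0341, 1.1108, -0.0671], 'position': [0.2545, 0.6247, 0.2048], 'orientation': [0.5871, 0.3942, -0.3949, -0.5865], 'force': [0.0657, 0.0431, -0.1459], 'opening': 1.0031}
top [ 3.090e-01 -1.000e-03  1.626e+00] [0.708, -0.703, 0.039, -0.048] [[456.6, 0.0, 253.2], [0.0, 456.6, 195.2], [0.0, 0.0, 1.0]]
rod [([0.279, -0.324, 0.014], 0.91), ([0.224, 0.276, 0.007], 0.71), ([0.543, 0.126, 0.077], 0.61)] [([0.282, -0.325, 0.022], 0.92), ([0.216, 0.273, 0.017], 0.71), ([0.54, 0.124, 0.089], 0.58), ([0.384, 0.544, 0.006], 0.54), ([0.527, 0.046, 0.056], 0.38)]
line [([0.54, 0.015, 0.057], 0.62), ([0.614, 0.492, -0.001], 0.54)] [([0.528, 0.044, 0.056], 0.93)]
plate [([0.539, 0.009, 0.003], 0.88)] [([0.53, 0.038, 0.061], 0.65), ([0.467, 0.264, 0.07], 0.55)]
start_top [([0.469, 0.265, 0.065], 0.55)] [([0.469, 0.264, 0.07], 0.45)]
mould [([0.553, -0.099, 0.062], 0.64)] [([0.554, -0.1, 0.092], 0.97), ([0.468, 0.265, 0.066], 0.4)]
side [-0.023 -0.539  1.008] [0.871, -0.352, 0.137, -0.312] [[359.1, 0.0, 254.5], [0.0, 359.1, 190.2], [0.0, 0.0, 1.0]]
rod [([0.543, 0.127, 0.073], 0.87), ([0.217, 0.278, 0.007], 0.64), ([0.275, -0.325, 0.014], 0.58), ([0.753, 0.281, -0.005], 0.58)] [([0.264, -0.329, 0.025], 0.86), ([0.215, 0.271, 0.015], 0.76), ([0.531, 0.116, 0.083], 0.63)]
line [([0.54, 0.009, 0.06], 0.63)] [([0.503, 0.011, 0.06], 0.58)]
plate [([0.538, 0.01, -0.0], 0.62)] [([0.506, 0.011, 0.058], 0.66)]
start_top [([0.47, 0.265, 0.064], 0.51)] [([0.467, 0.262, 0.062], 0.38)]
mould [([0.552, -0.103, 0.062], 0.85)] [([0.551, -0.102, 0.089], 0.81), ([0.756, 0.277, 0.007], 0.37)]
```

View pics/top0.png

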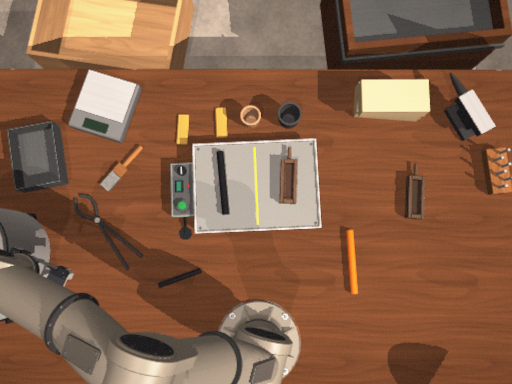

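View pics/side0.png

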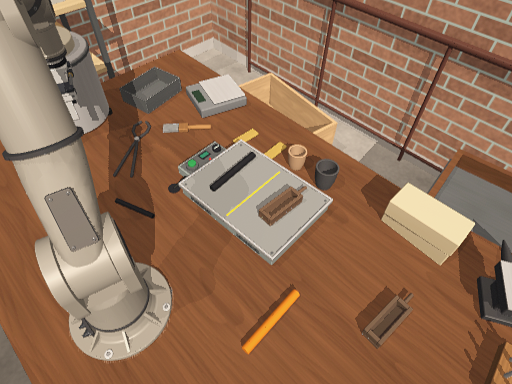

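The top view shows the rod at about (222,182), left of the yellow line at (256,185). The mould is at (288,178), the green button at (182,206) and the dial at (182,170). The small black stick at (180,277) and the orange one at (351,262) are decoys. Next I measure the geometry precisely.

```bash
cat >> h.py <<'E'
from scipy.spatial.transform import Rotation as Ro
def axis(c,m,z):
    v,u=np.nonzero(m); P=np.array([ray(c,a,b,z)[:2] for a,b in zip(u,v)])
    mu=P.mean(0); w,V=np.linalg.eigh(np.cov((P-mu).T)); d=V[:,1]*np.sign(V[0,1])
    s=(P-mu)@d; n=(P-mu)@np.array([-d[1],d[0]])
    ends=np.percentile(s,[0.5,99.5]); mid=mu+d*ends.mean()
    return mid,np.degrees(np.arctan2(d[1],d[0])),np.ptp(ends),np.ptp(np.percentile(n,[1,99]))
def rodmask(n,near):
    out=[]
    for d in silhouettes(n,'rod'):
        out.append((d['pixels'],d['confidence']))
    return out
def yellow(c,poly=None):
    h=cv2.cvtColor(c['pixels'],cv2.COLOR_RGB2HSV); m=cv2.inRange(h,(22,120,120),(38,255,255))>0
    g=np.zeros_like(m)
    k,l,s,_=cv2.connectedComponentsWithStats(m.astype(np.uint8))
    return m
def measure(names=('top','side')):
    for n in names:
        c=camera(n)
        q=proj(c,[0.54,0.01,0.06]); m=yellow(c)
        v,u=np.indices(m.shape); m&=(np.hypot(u-q[0],v-q[1])<60)
        if m.sum()>20: print(n,'line',[np.round(x,4).tolist() for x in axis(c,m,.06)],m.sum())
        for p,cf in rodmask(n,0):
            a=axis(c,p,.073)
            if abs(a[0][0]-.54)<.15 and abs(a[0][1])<.25: print(n,'rod',round(cf,2),[np.round(x,4).tolist() for x in a])
E
python3 - <<'E'
from h import *
measure()
s=r.get_state(); print(np.round(Ro.from_quat(s['orientation']).as_matrix(),3))
E
```

```text
Traceback (most recent call last):
  File "h.py", line 33, in measure
    q=proj(c,[0.54,0.01,0.06]); m=yellow(c)
  File "h.py", line 7, in proj
    v=K@(R.T@(np.array(p)-t)); return v[:2]/v[2]
         ~~~^^~~~~~~~~~~~~~~
ValueError: matmul: Input operand 1 has a mismatch in its core dimension 0, with gufunc signature (n?,k),(k,m?)->(n?,m?) (size 3 is different from 4)
```

```bash
sed -i "s/R=np.array(c\['rotation'\])/R=Ro.from_quat(c['rotation']).as_matrix()/" h.py
python3 - <<'E'
from h import *
c=camera('top'); print(proj(c,[.54,.01,.06]),proj(c,[.47,.265,.068]))
measure()
s=r.get_state(); print(np.round(Ro.from_quat(s['orientation']).as_matrix(),3))
E
```

```text
[256.13164199 184.43236806] [181.81662119 203.84763391]
top line [[0.5376, 0.0112], 2.8647, 0.2648, 0.0064] 148
top rod 0.58 [[0.5451, 0.1249], 6.0665, 0.2202, 0.0254]
side line [[0.5996, 0.0384], 17.6618, 0.3924, 0.2041] 126
side rod 0.63 [[0.5456, 0.1234], 6.2724, 0.2238, 0.0283]
[[ 0.377 -0.    -0.926]
 [ 0.926 -0.     0.377]
 [-0.    -1.     0.   ]]
```

```bash
python3 -m crank '[0.094,0,0,0,8.5, 0.094,0,0,0,8.5, 0.094,0,0,0,8.5, 0.094,0,0,0,8.5, 0.094,0,0,0,8.5, 0.094,0,0,0,8.5, 0.094,0,0,0,8.5, 0.094,0,0,0,2.3]'
python3 - <<'E'
from h import *
s=r.get_state();M=Ro.from_quat(s['orientation']).as_matrix();print(np.round(M,3),s['q'])
print(M.T@(np.array([.543,.1695,.205])-s['position']))
E
```

```text
clock: 2.2
position: [0.2545, 0.6252, 0.2055]
orientation: [0.706, 0.035, -0.035, -0.706]
force: [0.0, 0.5, 0.5]
opening: 1.0
[[ 0.995  0.    -0.099]
 [ 0.099 -0.     0.995]
 [ 0.    -1.    -0.   ]] [-1.49634737  0.43681212  0.29780355  1.61687197 -0.13902692  1.10881988
 -1.06324036]
[ 0.24175731  0.00051403 -0.4820679 ]
```

```bash
python3 -m crank '[0.094,0.02,0,-0.04,0, 0.094,0.02,0,-0.04,0, 0.094,0.02,0,-0.04,0, 0.094,0.02,0,-0.04,0, 0.094,0.02,0,-0.04,0, 0.094,0.02,0,-0.04,0]'
python3 -m crank '[0.094,0.02,0,-0.04,0, 0.094,0.02,0,-0.04,0, 0.094,0.02,0,-0.04,0, 0.094,0.02,0,-0.04,0, 0.094,0.02,0,-0.04,0, 0.094,0.02,0,-0.04,0, 0.094,0,0,0,0, 0.094,0,0,0,0]'
python3 - <<'E'
from h import *
s=r.get_state();M=Ro.from_quat(s['orientation']).as_matrix();print(np.degrees(np.arctan2(M[1,0],M[0,0])),s['q'])
print(M.T@(np.array([.543,.1695,.070])-s['position']))
snap('top','top1.png');snap('side','side1.png')
E
```

```text
clock: 2.8
position: [0.3999, 0.3975, 0.2057]
orientation: [-0.706, -0.037, 0.037, 0.706]
force: [0.4, -0.2, -0.1]
opening: 0.999
clock: 3.6
position: [0.5442, 0.172, 0.2055]
orientation: [0.706, 0.036, -0.036, -0.706]
force: [-0.2, 0.9, 0.4]
opening: 1.0
5.903860410676663 [-0.84607998  0.27798454  0.51846345  1.86735433 -0.15856304  1.03680216
 -0.16004665]
[-0.00141904  0.13547865 -0.00237489]
```

View pics/side1.png

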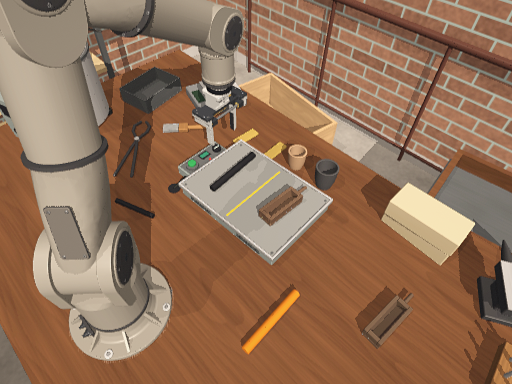

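View pics/top1.png

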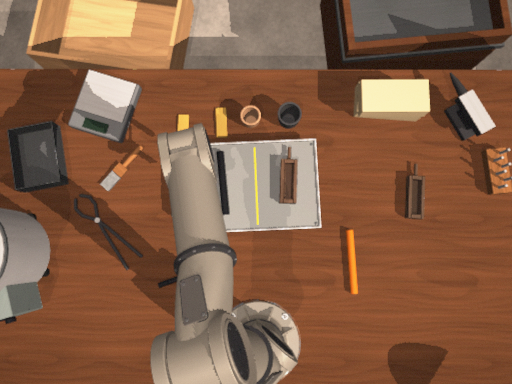

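The gripper is at (215,105) in the side view, on the panel side of the rod and clear of it. I'll descend.

```bash
python3 -m crank '[0.094,0,0.03,0,0, 0.094,0,0.03,0,0, 0.094,0,0.03,0,0, 0.094,0,0.025,0,0, 0.094,0,0.013,0,0, 0.094,0,0.008,0,0, 0.094,0,0,0,0]'
python3 - <<'E'
from h import *
snap('side','side2.png'); st()
E
```

```text
clock: 4.4
position: [0.5434, 0.1735, 0.0692]
orientation: [0.706, 0.037, -0.038, -0.706]
force: [0.1, -0.1, 0.0]
opening: 1.002
{'clock': 4.45, 'q': [-0.7778, 0.4521, 0.4513, 1.979, -0.2773, 0.7698, -0.0593], 'position': [0.5439, 0.1734, 0.0699], 'orientation': [-0.7061, -0.0375, 0.0373, 0.7062], 'force': [-0.2364, 0.2388, 0.2248], 'opening': 1.004}
```

View pics/side2.png

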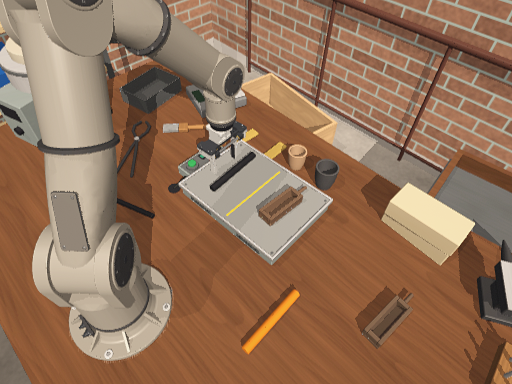

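The fingers are down behind the rod, at (213,165) and (235,155) in the side view. Now approach, then a slow push.

```bash
python3 -m crank '[0.094,0,0,-0.006,0, 0.094,0,0,-0.006,0, 0.094,0,0,-0.005,0, 0.094,0,0,-0.003,0, 0.094,0,0,-0.002,0, 0.094,0,0,-0.002,0, 0.094,0,0,-0.002,0, 0.094,0,0,-0.002,0]'
python3 -m crank '[0.094,0,0,-0.002,0, 0.094,0,0,-0.002,0, 0.094,0,0,-0.002,0, 0.094,0,0,-0.002,0, 0.094,0,0,-0.002,0, 0.094,0,0,-0.002,0, 0.094,0,0,-0.002,0, 0.094,0,0,-0.002,0]'
python3 - <<'E'
from h import *
measure()
c=snap('side','side3.png'); st()
E
```

```text
clock: 5.25
position: [0.5467, 0.1451, 0.0694]
orientation: [0.706, 0.037, -0.037, -0.706]
force: [0.0, -0.1, 0.3]
opening: 0.998
clock: 6.05
position: [0.5484, 0.1291, 0.0695]
orientation: [0.706, 0.037, -0.037, -0.706]
force: [-0.4, 0.5, 0.1]
opening: 1.001
top line [[0.5376, 0.0112], 2.8673, 0.2647, 0.0066] 152
top rod 0.58 [[0.4593, 0.0904], 2.0143, 0.0406, 0.0109]
side line [[0.586, 0.0209], 8.7634, 0.3631, 0.0909] 128
side rod 0.93 [[0.545, 0.1025], 6.3924, 0.2196, 0.0316]
{'clock': 6.3, 'q': [-0.709, 0.443, 0.4572, 1.996, -0.2775, 0.7626, 0.0177], 'position': [0.5484, 0.1293, 0.0695], 'orientation': [-0.7061, -0.0372, 0.0372, 0.7061], 'force': [-0.4084, 0.1624, 0.6776], 'opening': 0.9997}
```

View pics/side3.png

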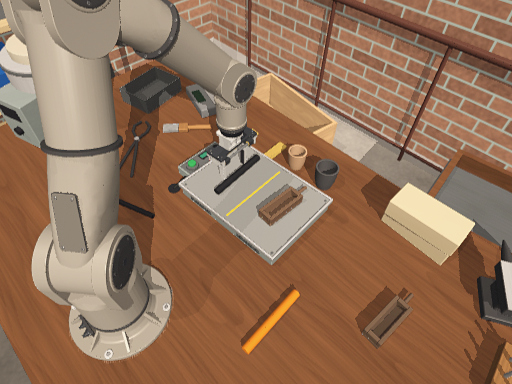

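The rod is rolling: it now lies from (215,192) to (259,155) in the side view, about 22 mm nearer the line. Continuing, with a slight turn to align it.

```bash
python3 -m crank '[0.094,0,0,-0.002,0.08, 0.094,0,0,-0.002,0.08, 0.094,0,0,-0.002,0.08, 0.094,0,0,-0.002,0.08, 0.094,0,0,-0.002,0.08, 0.094,0,0,-0.002,0.08, 0.094,0,0,-0.002,0.08, 0.094,0,0,-0.002,0.08]'
python3 -m crank '[0.094,0,0,-0.002,0.08, 0.094,0,0,-0.002,0.08, 0.094,0,0,-0.002,0.08, 0.094,0,0,-0.002,0.08, 0.094,0,0,-0.002,0.08, 0.094,0,0,-0.002,0.08, 0.094,0,0,-0.002,0.08, 0.094,0,0,-0.002,0.08]'
python3 -m crank '[0.094,0,0,-0.002,0.08, 0.094,0,0,-0.002,0.08, 0.094,0,0,-0.002,0.08, 0.094,0,0,-0.002,0.08, 0.094,0,0,-0.002,0.08, 0.094,0,0,-0.002,0.08, 0.094,0,0,-0.002,0.08, 0.094,0,0,-0.002,0.08]'
python3 - <<'E'
from h import *
measure()
c=snap('side','side4.png'); st()
s=r.get_state();M=Ro.from_quat(s['orientation']).as_matrix();print(np.degrees(np.arctan2(M[1,0],M[0,0])))
E
```

```text
clock: 7.1
position: [0.55, 0.1132, 0.0695]
orientation: [-0.706, -0.033, 0.033, 0.706]
force: [0.2, 0.0, -0.1]
opening: 1.002
clock: 7.9
position: [0.5514, 0.0972, 0.0695]
orientation: [0.707, 0.029, -0.029, -0.706]
force: [0.1, 0.2, -0.2]
opening: 0.999
clock: 8.7
position: [0.5527, 0.0812, 0.0695]
orientation: [0.707, 0.025, -0.025, -0.707]
force: [0.5, 0.6, -0.8]
opening: 1.003
top line [[0.5452, 0.0124], 3.9834, 0.2798, 0.0104] 154
top rod 0.55 [[0.4631, 0.0392], -1.7773, 0.0408, 0.0127]
side line [[0.5862, 0.0225], 9.7002, 0.3637, 0.0921] 129
side rod 0.95 [[0.5536, 0.0536], 6.2908, 0.2293, 0.0323]
{'clock': 8.95, 'q': [-0.6376, 0.4385, 0.4718, 2.0073, -0.2842, 0.7591, 0.0759], 'position': [0.5526, 0.0815, 0.0695], 'orientation': [0.7067, 0.0254, -0.0254, -0.7066], 'force': [-0.4491, 0.3306, 0.2473], 'opening': 1.0003}
4.119224627991609
```

View pics/side4.png

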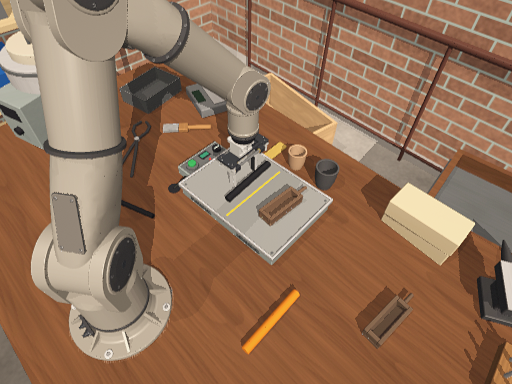

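The rod lies from (228,200) to (270,162), roughly 42 mm from the line. It coasts about 5 mm after each push, so I'll go slower.

```bash
python3 -m crank '[0.094,0,0,-0.0015,0.2, 0.094,0,0,-0.0015,0.2, 0.094,0,0,-0.0015,0.2, 0.094,0,0,-0.0015,0.2, 0.094,0,0,-0.0015,0.2, 0.094,0,0,-0.0015,0.2, 0.094,0,0,-0.0015,0, 0.094,0,0,-0.0015,0]'
python3 -m crank '[0.094,0,0,-0.0015,0, 0.094,0,0,-0.0015,0, 0.094,0,0,-0.0015,0, 0.094,0,0,-0.0015,0, 0.094,0,0,-0.0015,0, 0.094,0,0,-0.001,0, 0.094,0,0,-0.001,0, 0.094,0,0,-0.001,0]'
python3 - <<'E'
from h import *
measure()
c=snap('side','side5.png');c=snap('top','top5.png'); st()
s=r.get_state();M=Ro.from_quat(s['orientation']).as_matrix();print(np.degrees(np.arctan2(M[1,0],M[0,0])))
E
```

```text
clock: 9.75
position: [0.5534, 0.0693, 0.0695]
orientation: [0.707, 0.018, -0.018, -0.707]
force: [-0.8, 0.2, 0.2]
opening: 1.002
clock: 10.55
position: [0.5539, 0.0589, 0.0695]
orientation: [0.707, 0.018, -0.018, -0.707]
force: [-0.4, 0.6, -0.3]
opening: 1.002
top line [[0.5255, 0.017], 9.1342, 0.2428, 0.0211] 99
side line [[0.5859, 0.0206], 8.4472, 0.3629, 0.0905] 128
side rod 0.87 [[0.5559, 0.0319], 6.2071, 0.2287, 0.0312]
{'clock': 10.85, 'q': [-0.6044, 0.4376, 0.4799, 2.0112, -0.2885, 0.7581, 0.0994], 'position': [0.5539, 0.059, 0.0695], 'orientation': [0.7069, 0.018, -0.018, -0.7069], 'force': [0.0929, -0.3884, -0.191], 'opening': 1.0017}
2.9191577839118334
```

View pics/side5.png

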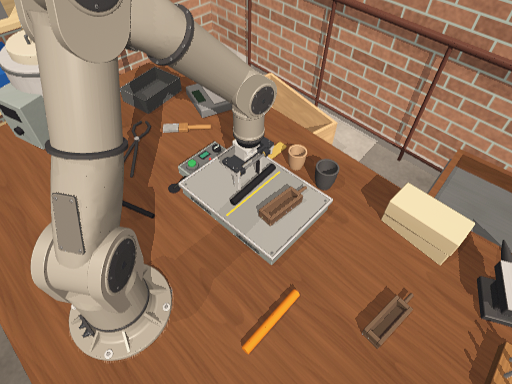

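View pics/top5.png

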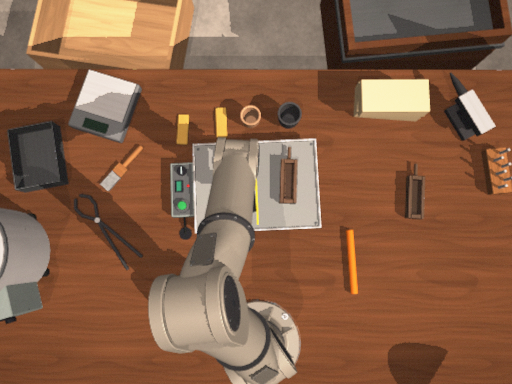

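```bash
cat >> h.py <<'E'
from scipy.optimize import minimize
L0=np.array([.5376,.0112]);LY=np.radians(2.865)
EX=np.array([np.cos(LY),np.sin(LY)]);EY=np.array([-EX[1],EX[0]])
def cyl(c,x,y,yaw):
    ctr=L0+EX*x+EY*y; a=LY+yaw; d=np.array([np.cos(a),np.sin(a),0]);n=np.array([-d[1],d[0],0])
    t=np.linspace(0,2*np.pi,24,endpoint=False)
    P=[np.array([*ctr,.073])+s*.11*d+.013*(np.cos(k)*n+np.sin(k)*np.array([0,0,1])) for s in(-1,1) for k in t]
    q=np.array([proj(c,p) for p in P]); h=cv2.convexHull((q*16*4+30).astype(np.int32))
    m=np.zeros((384*4,512*4),np.uint8); cv2.fillConvexPoly(m,h,255,shift=4); return cv2.resize(m,(512,384),interpolation=cv2.INTER_AREA)/255.
def fit(n='side',guess=(.01,.02,.0)):
    c=camera(n); best=None
    for d in silhouettes(n,'rod'):
        a=axis(c,d['pixels'],.073)
        if abs(a[0][0]-.54)<.15 and abs(a[0][1])<.2: best=d['pixels'].astype(float);break
    if best is None: print(n,'none');return
    q=(a[0]-L0); g=np.array([q@EX,q@EY,0.03])
    f=lambda p:np.abs(cyl(c,*(p*[1,1,1]))-best).sum()
    for k in range(2):
        R=minimize(f,g,method='Nelder-Mead',options=dict(initial_simplex=g+np.array([[0,0,0],[.01,0,0],[0,.006,0],[0,0,.05]]),xatol=1e-4,fatol=.1)); g=R.x
    print(n,'rod in line frame x,y mm',np.round(g[:2]*1e3,1),'yaw deg',round(np.degrees(g[2]),2),'resid',R.fun,best.sum())
    s=r.get_state(); q=np.array(s['position'][:2])-L0; print('tcp line',np.round([q@EX*1e3,q@EY*1e3],1))
    return c,best
E
python3 - <<'E'
from h import *
c,b=fit()
im=c['pixels'][130:250,180:320,::-1].copy(); mm=b[130:250,180:320].astype(np.uint8)
im=cv2.resize(im,None,fx=4,fy=4,interpolation=cv2.INTER_CUBIC); mm=cv2.resize(mm,None,fx=4,fy=4)
cs,_=cv2.findContours(mm,0,1); cv2.drawContours(im,cs,-1,(0,0,255),1); cv2.imwrite('pics/z5.png',im)
E
```

```text
side rod in line frame x,y mm [18.4 18.8] yaw deg 2.86 resid 39.94509803921569 433.0
tcp line [18.7 46.9]
```

View pics/z5.png

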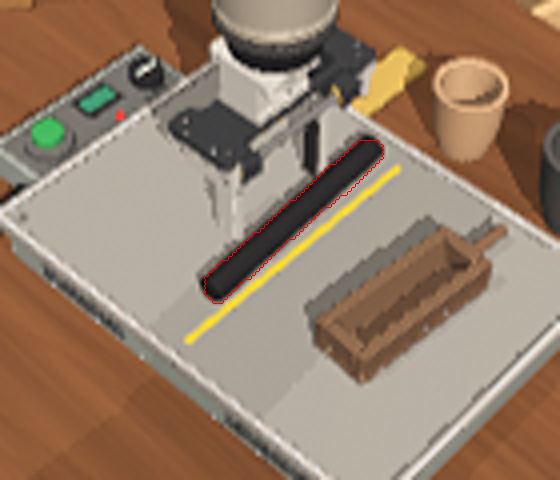

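The contour fits the rod well, at (203–382, 135–302) in the zoom. It is about 19 mm from the line and keeps a 2.9° heading error, which is inside the 5.7° limit. Going slower still.

```bash
python3 -m crank '[0.094,0,0,-0.0015,0, 0.094,0,0,-0.0015,0, 0.094,0,0,-0.001,0, 0.094,0,0,-0.001,0, 0.094,0,0,-0.001,0, 0.094,0,0,-0.001,0, 0.094,0,0,-0.001,0, 0.094,0,0,-0.001,0]'
python3 -m crank '[0.094,0,0,-0.001,0, 0.094,0,0,-0.001,0, 0.094,0,0,-0.001,0, 0.094,0,0,-0.001,0, 0.094,0,0,-0.001,0, 0.094,0,0,-0.001,0, 0.094,0,0,-0.001,0, 0.094,0,0,0,0]'
python3 - <<'E'
from h import *
fit();fit()
E
```

```text
clock: 11.75
position: [0.5544, 0.0499, 0.0695]
orientation: [0.707, 0.018, -0.018, -0.707]
force: [0.1, -1.0, 0.4]
opening: 1.0
clock: 12.55
position: [0.5547, 0.0428, 0.0695]
orientation: [0.707, 0.018, -0.018, -0.707]
force: [0.7, -0.2, 0.7]
opening: 0.997
side rod in line frame x,y mm [20.4  3.7] yaw deg 2.53 resid 41.93333333333334 459.0
tcp line [18.7 30.9]
side rod in line frame x,y mm [19.7  3.4] yaw deg 3.34 resid 45.6078431372549 447.0
tcp line [18.7 30.9]
```

```bash
python3 -m crank '[0.094,0,0,-0.0005,0, 0.094,0,0,-0.0005,0, 0.094,0,0,-0.0005,0, 0.094,0,0,-0.0005,0, 0.094,0,0,-0.0005,0, 0.094,0,0,-0.0005,0, 0.094,0,0,0,0, 0.094,0,0,0,0]'
python3 - <<'E'
from h import *
fit();c,b=fit()
im=c['pixels'][130:250,180:320,::-1].copy(); mm=b[130:250,180:320].astype(np.uint8)
im=cv2.resize(im,None,fx=4,fy=4,interpolation=cv2.INTER_CUBIC);cv2.imwrite('pics/z6.png',im)
E
```

```text
clock: 13.55
position: [0.5549, 0.04, 0.0695]
orientation: [0.707, 0.018, -0.018, -0.707]
force: [0.2, -0.0, 0.2]
opening: 1.002
side rod in line frame x,y mm [19.8  0.6] yaw deg 2.85 resid 40.00392156862745 422.0
tcp line [18.7 27.9]
side rod in line frame x,y mm [19.4 -0.1] yaw deg 3.15 resid 40.615686274509805 464.0
tcp line [18.7 27.9]
```

View pics/z6.png

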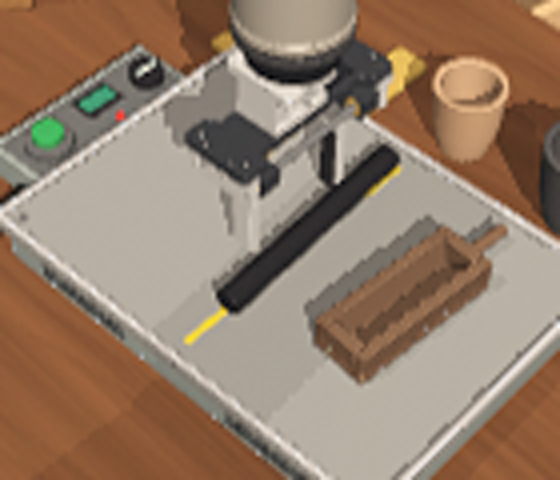

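The rod sits on the line, with yellow showing only beyond its ends at (207,325) and (387,182). I'll back off, lift, and check from the top.

```bash
python3 -m crank '[0.094,0,0,0.003,0, 0.094,0,0,0.005,0, 0.094,0,0,0.01,0, 0.094,0,0,0.01,0, 0.094,0,-0.03,0.01,0, 0.094,0,-0.04,0.01,0, 0.0,0,-0.04,0.02,0, 0.0,-0.01,-0.02,0.03,0]'
python3 -m crank '[0.0,-0.01,0,0.04,0, 0.0,-0.01,0,0.04,0, 0.0,-0.01,0,0.03,0, 0.0,-0.01,0,0.02,0, 0.0,0,0,0,0, 0.0,0,0,0,0]'
python3 - <<'E'
from h import *
fit('side');c=fit('top');
for n in('side','top'):
    c=snap(n,n+'7.png'); h=cv2.cvtColor(c['pixels'],cv2.COLOR_RGB2HSV); m=cv2.inRange(h,(45,130,90),(75,255,255))
    k,l,s,ce=cv2.connectedComponentsWithStats(m)
    for i in range(1,k):
        if s[i,4]>8: print(n,ce[i],s[i,4],np.round(ray(c,*ce[i],.068),4))
    print(n,[np.round(d['xyz'],4).tolist() for d in landmark_of(n,'start_top')])
st()
E
```

```text
clock: 14.55
position: [0.5415, 0.1379, 0.2028]
orientation: [-0.707, -0.019, 0.016, 0.707]
force: [0.1, 0.5, 0.4]
opening: 0.865
clock: 15.15
position: [0.493, 0.2658, 0.1994]
orientation: [0.707, 0.018, -0.019, -0.707]
force: [0.3, -0.0, -0.2]
opening: 0.354
side rod in line frame x,y mm [17.9  0.3] yaw deg 3.05 resid 49.91764705882353 413.0
tcp line [-31.2 255.1]
top rod in line frame x,y mm [17.9  2. ] yaw deg 2.87 resid 77.26666666666667 430.0
tcp line [-31.1 254.9]
side [191.5        162.77272727] 44 [0.4645 0.2602 0.068 ]
side [[0.4678, 0.2673, 0.0635]]
top [184.44444444 204.        ] 9 [0.4695 0.2559 0.068 ]
top [[0.6137, 0.4937, -0.0018]]
{'clock': 15.55, 'q': [-1.0036, 0.2607, 0.4748, 1.8948, -0.1388, 1.0181, -0.4194], 'position': [0.4936, 0.2647, 0.1995], 'orientation': [0.7069, 0.0177, -0.0177, -0.7069], 'force': [0.5061, 0.2004, 0.2497], 'opening': 0.0197}
```

View pics/top7.png

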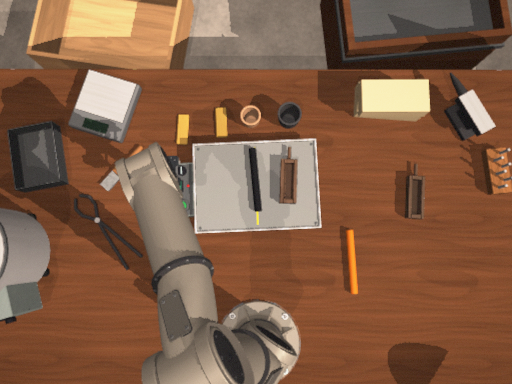

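View pics/side7.png

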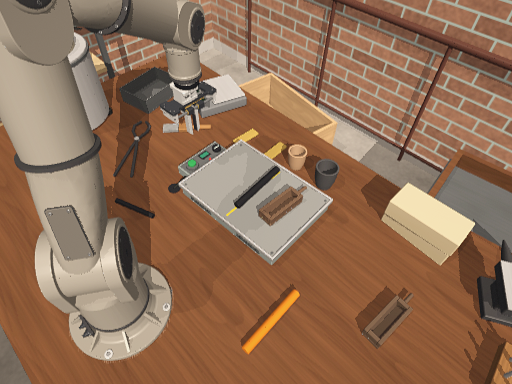

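The rod is on the line in both views. I'll locate the button from the first, unoccluded pictures.

```bash
python3 - <<'E'
from h import *
for n in('top','side'):
    c=camera(n); im=cv2.imread(f'pics/{n}0.png'); h=cv2.cvtColor(im,cv2.COLOR_BGR2HSV); m=cv2.inRange(h,(45,130,90),(75,255,255))
    k,l,s,ce=cv2.connectedComponentsWithStats(m)
    for i in range(1,k):
        if s[i,4]>20: 
            p=ray(c,*ce[i],.066); print(n,ce[i],s[i],np.round(p,4),(p[:2]-L0)@EX,(p[:2]-L0)@EY)
s=r.get_state();M=Ro.from_quat(s['orientation']).as_matrix()
print(M.T@(np.array([.4665,.2625,.085])-s['position']))
E
```

```text
top [181.56363636 204.96363636] [178 201   8   9  55] [0.4663 0.2661 0.066 ] -0.058428636123334314 0.2581549886515366
side [191.44680851 162.85106383] [188 160   8   7  47] [0.4652 0.2617 0.066 ] -0.05982268363472377 0.2537958922107778
[-0.02706432  0.1144638  -0.00102419]
```

```bash
python3 -m crank '[0.0,-0.014,0.01,0.001,0, 0.0,-0.013,0.03,0,0, 0.0,0,0.03,0,0, 0.0,0,0.03,0,0, 0.0,0,0.015,0,0, 0.0,0,0,0,0, 0.0,0,0,0,0]'
python3 - <<'E'
from h import *
c=snap('side','side8.png'); st(); im=c['pixels'][110:220,150:290,::-1]; cv2.imwrite('pics/z8.png',cv2.resize(im,None,fx=4,fy=4,interpolation=cv2.INTER_CUBIC))
E
```

```text
clock: 16.35
position: [0.4666, 0.2647, 0.0849]
orientation: [0.707, 0.018, -0.018, -0.707]
force: [-0.7, -0.6, -0.1]
opening: 0.005
{'clock': 16.4, 'q': [-0.9839, 0.3723, 0.4245, 2.044, -0.2177, 0.7667, -0.3769], 'position': [0.4669, 0.2649, 0.0853], 'orientation': [-0.7067, -0.0182, 0.0176, 0.7071], 'force': [0.8215, 0.609, 0.1827], 'opening': 0.0038}
```

View pics/z8.png

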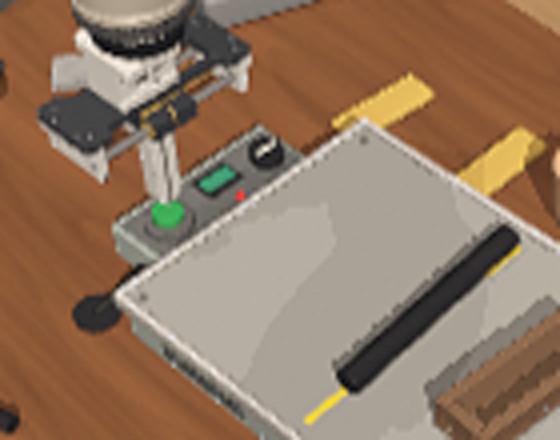

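The shut fingers are at (160,195) in the zoom, right above the green button at (168,213). Pressing.

```bash
python3 -m crank '[0.0,0,0.007,0,0, 0.0,0,0.005,0,0, 0.0,0,0.003,0,0, 0.0,0,0.003,0,0, 0.0,0,0.003,0,0, 0.0,0,0.001,0,0, 0.0,0,0,0,0]'
```

```text
clock: 17.1
position: [0.4663, 0.2648, 0.0625]
orientation: [-0.707, -0.018, 0.018, 0.707]
force: [-0.7, -1.2, 5.0]
opening: 0.006
```

```bash
python3 -m crank '[0.0,0,0.001,0,0, 0.0,0,0.001,0,0, 0.0,0,0,0,0, 0.0,0,0,0,0]'
```

```text
clock: 17.5
position: [0.4664, 0.2649, 0.0617]
orientation: [-0.707, -0.018, 0.018, 0.707]
force: [-9.7, -4.9, 30.7]
opening: 0.008
```

The force jumped to 30 N at z = 0.0617, so the button is at its bottom stop. Releasing.

```bash
python3 -m crank '[0.0,0,-0.005,0,0, 0.0,0,-0.01,0,0, 0.0,0,-0.03,0,0, 0.0,0,-0.04,0,0, 0.0,0,-0.04,0,0, 0.0,0,-0.03,0,0, 0.0,0,0,0,0, 0.0,0,0,0,0]'
python3 -m crank '[0.0,0,0,0.04,0, 0.0,0,0,0.04,0, 0.0,0,0,0.04,0, 0.0,0,0,0.04,0, 0.0,0,0,0,0, 0.0,0,0,0,0]'
python3 - <<'E'
from h import *
fit('side');fit('top'); st()
for n in('side','top'): 
    c=snap(n,n+'9.png')
    print(n,[np.round(d['xyz'],4).tolist() for d in landmark_of(n,'start_top')],[np.round(d['xyz'],4).tolist() for d in landmark_of(n,'mould')])
E
```

```text
clock: 18.3
position: [0.4665, 0.2649, 0.216]
orientation: [-0.706, -0.018, 0.018, 0.707]
force: [0.7, 0.1, -0.7]
opening: 0.002
clock: 18.9
position: [0.4575, 0.4246, 0.2136]
orientation: [0.708, 0.018, -0.019, -0.706]
force: [-0.1, -0.3, -0.2]
opening: 0.007
side rod in line frame x,y mm [19.2  0.8] yaw deg 2.92 resid 35.57254901960784 440.0
tcp line [-58.6 415.5]
top rod in line frame x,y mm [19.6  2.4] yaw deg 3.22 resid 79.7607843137255 425.0
tcp line [-58.4 415.5]
{'clock': 19.1, 'q': [-1.1727, 0.3531, 0.4175, 1.7328, -0.1586, 1.0896, -0.655], 'position': [0.4585, 0.4233, 0.2152], 'orientation': [0.7071, 0.0173, -0.0175, -0.7067], 'force': [0.0565, 0.0507, 0.4202], 'opening': 0.0036}
side [[0.468, 0.2662, 0.062]] [[0.5521, -0.0993, 0.0626]]
top [[0.4671, 0.2657, 0.0685], [0.5418, 0.0121, 0.0558]] [[0.5517, -0.1018, 0.0608]]
```

View pics/side9.png

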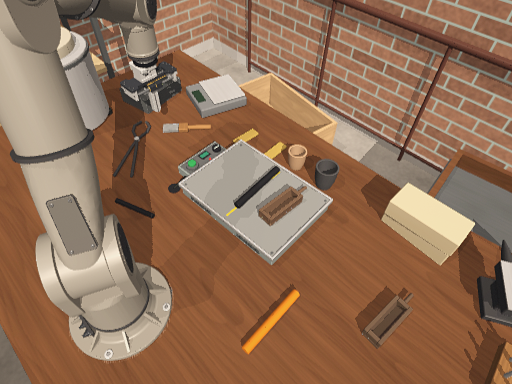

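View pics/top9.png

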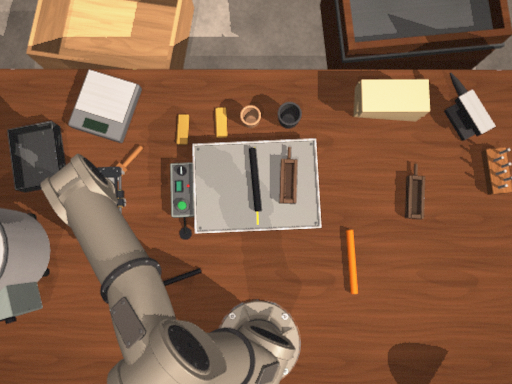

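The rod is on the line (254,180 in the top view), the button (182,206) is up, the mould and the other bystanders are unmoved, and the robot is clear of everything. Handing in.

```bash
python3 -c "
from rig import hand_in
print(hand_in())"
```

```text
the job is handed in; nothing more can be done
None
```

I rolled the rod about 113 mm onto the yellow line with the open fingertips, then pressed the start button to its stop, let it go, and handed in the job at about 19 s.

- **Rod:** the last checks put its centre 1–2.5 mm off across the line (10 allowed) and about 19 mm along it (45 allowed). It is about 3° out of parallel (5.7° allowed). The rod kept its original skew: turning the gripper during the push did not straighten it. The side and top cameras differ by about 1.6 mm across the line.
- **Rolling:** I could not observe the roll angle directly. I inferred about 1.4 turns from the distance rolled.
- **Button:** the force rose from 5 N to 30 N at the bottom of the press, so it was fully down. Afterwards it looked up in both views: the top camera put it at about 68 mm, and the side camera at 62 mm against 64 mm before the press.
- **Bystanders:** the mould's position was unchanged within camera error. The others looked unmoved in the pictures, but I did not measure them. The robot was clear of everything.

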